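Shift the gas selector lever through its H-gate

TASK

The gas selector on the bench has an upright lever in an H-shaped gate, now in the near left slot. With the fingertips, push the lever out of that slot, across the crossbar of the H, and fully home into the right-hand slot that lies beside the outlet with the hose barb (the other outlets are only plugged with short round plugs). Do not force the lever, and leave the vials, the dropper bottle and the tin standing where they are.

Things in the scene. Friction and masses are not known exactly. Their poses are not given: they have to be found in the camera images.
- selector: Grey box fixed to the bench, 150 (x) x 130 (y) x 75 mm high, with only the lever on top. Origin: centre of its underside; x to its far side, y to its left, z up; up to 0.3 rad out of square with the robot. The lever's steel stem (10 mm thick) leans about a pivot on the box's z axis, 12 mm above the bench; the gate holds it to the H.
- gate_centre (a point): Middle of the H-shaped gate in the 6 mm aluminium top plate, 75 mm high. Two legs along the selector's x, 15 mm wide, 57 mm long, midlines 20 mm left and right of here; a crossbar along y, 17 mm wide, joins their middles; inner corners rounded by 5 mm. The legs' ends are the four slots: near left, far left, near right, far right.
- handle (a point): Centre of the lever's black round handle, 24 mm thick, 53 mm long, 130 mm from the pivot. In the selector's frame it is near (0, +-41, 135) mm where crossbar and leg meet, (+-43, +-39, 128) mm fully home in a slot. Starts near left, home or up to 17 mm short. Moves with about 2 N, no spring, stays where left. To enter the crossbar it must be within about 6 mm of x = 0 (corners guide a little more).
- lever_fore_aft (a joint): Tilt of the lever about the selector's y axis, rad: 0 in the crossbar, about +0.35 home in a far slot, -0.35 home in a near slot.
- lever_left_right (a joint): Tilt of the lever to the side, rad: about +0.32 in the left leg, -0.32 in the right leg (0.01 less at the slots' ends).
- hose_outlet_tip (a point): Tip of the hose barb: a ribbed steel fitting 34 mm long, 16 mm thick, sticking out level from the right side of the box, 40 mm above the bench, 43 mm nearer or farther than the box's middle (differs from run to run), in line with the handle when home in the slot beside it. The other right outlet and the two on the left have plugs only 12 mm long.
- named_slot (a point): Where the centre of the handle is when the lever is fully home in the slot beside the hose barb.
- vial_a: Sample vial with a teal cap, 28 mm thick, 95 mm high, standing loose to the left of the selector. Origin: centre of its underside, z up.
- vial_b: Sample vial with a black cap, 28 mm thick, 95 mm high, standing loose to the left of the selector. Origin: centre of its underside, z up.
- dropper: Brown dropper bottle, 33 mm thick, 102 mm high, standing loose behind the selector. Origin: centre of its underside, z up.
- tin: White round tin, 56 mm across, 32 mm high, loose on the right near the edge of the bench. Origin: centre of its underside, z up.
There are look-alikes about, which are no part of the job. Leave any orange or red look-alike of the dropper alone.

How it is judged:
At the end, for the whole second after the job is handed in: The lever rests in the slot beside the hose barb, its handle within 12 mm (horizontally) of the fully home place; the vials, dropper bottle and tin stand upright within 30 mm of where they were (horizontal distance between handle and named_slot below 0.012 m and velocity of joint lever_fore_aft between -0.05 and 0.05 rad/s and velocity of joint lever_left_right between -0.05 and 0.05 rad/s and distance of each of vial_a, vial_b, dropper, tin from where it was at the start of the episode below 0.03 m and angle between each of vial_a, vial_b, dropper, tin's own z axis and vertical below 0.2 rad); the robot touches nothing.
It fails at once if the sample vial with teal cap is lifted, knocked over or shoved more than 30 mm (distance of vial_a from where it was at the start of the episode above 0.03 m or angle between vial_a's own z axis and vertical above 0.5 rad).
It fails at once if the sample vial with black cap is lifted, knocked over or shoved more than 30 mm (distance of vial_b from where it was at the start of the episode above 0.03 m or angle between vial_b's own z axis and vertical above 0.5 rad).
It fails at once if the dropper bottle is lifted, knocked over or shoved more than 30 mm (distance of dropper from where it was at the start of the episode above 0.03 m or angle between dropper's own z axis and vertical above 0.5 rad).
It fails at once if the round tin is lifted, knocked over or shoved more than 30 mm (distance of tin from where it was at the start of the episode above 0.03 m or angle between tin's own z axis and vertical above 0.5 rad).
It fails at once if the lever is gripped hard or forced (more than 40 N between the fingers and the lever) (contact force between the fingers and lever_left_right above 40 N).
It also fails if it takes over 58 s, if anything falls off the work surface, if the arm or the gripper's body presses on something with over 40 N, if the wrist force passes 120 N, or if a joint passes its speed limit or range.

ROBOT

A 6-joint arm with a two-finger parallel gripper is mounted at the origin on a cart in front of the work surface, level with it; the furniture and walls round the work are solid. World frame = base frame: x ahead of the robot, y to its left, z up, the work surface at z = 0. Lengths are in m, angles in rad, forces in N, time in s.
With the tool pointing down it reaches from about 0.35 to 0.85 m from the base axis. Payload 8.1 kg.
Tool frame: the origin (TCP) lies on the centre line of the jaws, within the pads' length; the fingertips stand 22 mm ahead of it and the grasp point (between the pads) lies 3 mm ahead of it (nose_length is the z of the fingertips in the tool frame, in m); z points along the fingers, y is the line along which they close (so a half turn about z gives the same grasp; the last joint's range is limited). The gripper opens to 93 mm and grips with 3 to 60 N. Pads are 15 mm wide; open, the fingers measure 128 mm over their backs; the gripper's body (75 mm by 188 mm) begins 65 mm behind the grasp point.
Start: joints at [-1.189, 0.13, 1.488, -0, 1.523, -0.085], TCP at [0.27, -0.536, 0.241] pointing down, gripper open.
Joint ranges: [-2.96, 2.96], [-0.89, 2.26], [0.02, 2.5], [-1.34, 4.48], [0, 2.73], [-2.66, 2.66]. Speed limits (rad/s): [2.39, 2.39, 2.79, 3.14, 3.14, 3.14].

INTERFACE

Orientations are given as a rotation vector (axis times angle).
In Python, from workcell import observe, snapshot, finish_job, masks_of, pinpoint, nose_length gives the robot as it stands. The module is installed in compiled form; this text tells all that it offers.
- The arm moves only by the tool jog_arm, never from a script. Its arguments are lists of equal length, an entry for each row: "xyz": the shift along the tool's x, y, z in mm, a list of three; "turn": the turn about the tool's z in rad. A call has 1 to 10 rows; each row is the pose to reach, as a shift and turn from the pose commanded when the call began, along the tool's axes at that moment; what a row does not reach only later rows make up. A row lasts 1/8 s, in which the tool goes at most 62.5 mm and 10.7 degrees, less where a joint would pass 70% of its speed; a pose out of reach is approached as far as the arm can. A call with a gripper value outside its range is refused whole. "jaw" is the finger opening in mm, from 0 to 93, set as the call begins (left out, the last holds). The fingers move at their own pace and stop on an object; "newtons" is the grip in N (left out, the last holds). Time passes only in rows, so rows that repeat a pose let the fingers close. It gives the time, the measured TCP pose, the force, the opening and the grip force at its end, in the units of the state.
- observe(): the state, without advancing time (a new reading comes with each control period).
- snapshot(name): name is "scene" or "top" or "wrist"; returns a dict with "image" (420x560x3 uint8, red, green, blue), "fx", "fy", "cx", "cy" (pixels), "rvec" (rotation vector, rad) and "tvec" (3), from world to camera coordinates, as OpenCV has them. Camera axes: x right, y down, z forward; pixel columns grow to the right and rows downward; lengths in m; the calibration is good to about 2 mm. The wrist camera is an equidistant fisheye: a pixel r from the principal point sees the ray r / f radians off the axis. A picture is of the moment at which its call begins. There is no depth.
- finish_job(): hands the job in; it is judged then, once.
Trained networks look in the newest picture that a camera, given by its name, has taken for a name from the list of things; names that differ only in an ending like _2 or _b are one class to them, and where a whole thing is asked for, a point or a joint stands for the part that bears it (a point fixed in the world has none). Each returns a list of dicts, best first, with "conf" (0 to 1); they miss things now and then, are a little off and sometimes report something else, mostly with a low value. They report only what shows in the picture. A call takes as long as a camera call. They do not tell look-alikes from the thing itself.
- masks_of(camera, thing): "mask" (420x560 bool, what is visible of it) and "box" ([left, top, right, bottom] in pixels, round what is visible of it).
- pinpoint(camera, thing): "xy" ([column, row] in pixels: a listed point, or the origin of a listed thing).
The state is a dict: "time": time; "qpos": joint angles; "dq": joint speeds; "joint_efforts": joint torques, N m; "ee_pos": TCP position; "tcp_rot": TCP orientation; "contact_force": force on the tool from outside, world axes, zero at the start; "moment": the same for the moment, N m; "opening": finger opening in m; "grip_force": force on a finger pad.
Only numpy, scipy, OpenCV 4.12 (cv2) and the standard library are available. Lean on these libraries where they do the work, as an engineer would, in place of code of your own. Each camera call takes 0.05 s, during which the arm holds its last target. There are 200 camera calls.

## Working session

There is one attempt and no reset: what is moved stays moved. The work goes in short steps, Python scripts to look and compute and a tool call to move; the robot and the scene stay as the last step left them, time stands still between calls to the robot, and variables do not carry over. Pictures are saved under pics/ and viewed, at most 10 in all, crops included, and the job is handed in when it is done.

Besides the shell and the picture viewer there is one more tool, called after "Request:" as name([rows], argument=value, ...), one row to a line, values as JSON. jog_arm: Moves the arm, as the interface text tells. Its arguments: {"type":"object","properties":{"xyz":{"type":"array"},"turn":{"type":"array"},"jaw":{"type":"number"},"newtons":{"type":"number"}},"required":["xyz","turn"]}

```bash
mkdir -p pics
cat > h.py <<'E'
import numpy as np,cv2
from workcell import *
def proj(s,P):
    return cv2.projectPoints(np.float64(P).reshape(-1,3),s['rvec'],s['tvec'],np.array([[s['fx'],0,s['cx']],[0,s['fy'],s['cy']],[0,0,1.]]),None)[0][:,0]
def ray(s,uv):
    R=cv2.Rodrigues(np.float64(s['rvec']))[0]; c=-R.T@np.float64(s['tvec']).ravel()
    d=R.T@np.array([(uv[0]-s['cx'])/s['fx'],(uv[1]-s['cy'])/s['fy'],1]); return c,d/np.linalg.norm(d)
def atz(s,uv,z):
    c,d=ray(s,uv); return c+d*(z-c[2])/d[2]
def tri(rs):
    A=0;b=0
    for c,d in rs:
        M=np.eye(3)-np.outer(d,d);A=A+M;b=b+M@c
    return np.linalg.solve(A,b)
def save(s,n,k=1.4): cv2.imwrite('pics/'+n,cv2.resize(s['image'][:,:,::-1],None,fx=k,fy=k))
E
python3 - <<'E'
from h import *
np.set_printoptions(precision=3,suppress=True)
S={}
for c in('scene','top'):
    S[c]=s=snapshot(c); save(s,c+'.png')
    print(c,ray(s,(280,210)))
    for t in('selector','gate_centre','handle','hose_outlet_tip','named_slot','vial_a','vial_b','dropper','tin'):
        z={'gate_centre':.075,'handle':.13,'hose_outlet_tip':.04,'named_slot':.128}.get(t,0)
        for p in pinpoint(c,t)[:2]: print(t,round(p['conf'],2),np.round(p['xy']),atz(s,p['xy'],z))
print(observe()['time'],observe()['tcp_rot'])
E
```

```text
scene (array([-0.13 , -0.755,  0.532]), array([ 0.735,  0.507, -0.45 ]))
selector 0.78 [279. 266.] [ 0.519 -0.303  0.   ]
gate_centre 0.72 [364. 330.] [ 0.355 -0.566  0.075]
gate_centre 0.16 [161. 228.] [ 0.412 -0.073  0.075]
handle 0.64 [251. 209.] [ 0.499 -0.251  0.13 ]
hose_outlet_tip 0.47 [299. 278.] [ 0.457 -0.39   0.04 ]
vial_a 0.63 [162. 228.] [0.502 0.038 0.   ]
vial_a 0.62 [190. 251.] [ 0.463 -0.095  0.   ]
vial_b 0.63 [162. 228.] [0.502 0.038 0.   ]
vial_b 0.62 [190. 251.] [ 0.463 -0.095  0.   ]
dropper 0.56 [322. 229.] [ 0.708 -0.3    0.   ]
dropper 0.43 [346. 241.] [ 0.686 -0.376  0.   ]
tin 0.79 [364. 332.] [ 0.431 -0.537  0.   ]
top (array([ 0.398, -0.241,  1.185]), array([ 0.164,  0.01 , -0.986]))
selector 0.6 [315. 244.] [ 0.515 -0.314  0.   ]
gate_centre 0.73 [315. 242.] [ 0.513 -0.309  0.075]
gate_centre 0.36 [327. 264.] [ 0.464 -0.336  0.075]
handle 0.52 [291. 251.] [ 0.488 -0.255  0.13 ]
hose_outlet_tip 0.64 [354. 273.] [ 0.447 -0.399  0.04 ]
named_slot 0.4 [328. 264.] [ 0.461 -0.333  0.128]
named_slot 0.33 [213. 266.] [ 0.452 -0.095  0.128]
vial_a 0.77 [215. 268.] [ 0.456 -0.082  0.   ]
vial_a 0.67 [170. 253.] [0.488 0.026 0.   ]
vial_b 0.77 [215. 268.] [ 0.456 -0.082  0.   ]
vial_b 0.67 [170. 253.] [0.488 0.026 0.   ]
dropper 0.73 [311. 162.] [ 0.714 -0.301  0.   ]
dropper 0.63 [343. 173.] [ 0.689 -0.378  0.   ]
tin 0.74 [411. 282.] [ 0.431 -0.539  0.   ]
1.0 [3.056 0.727 0.   ]
```

View pics/scene.png

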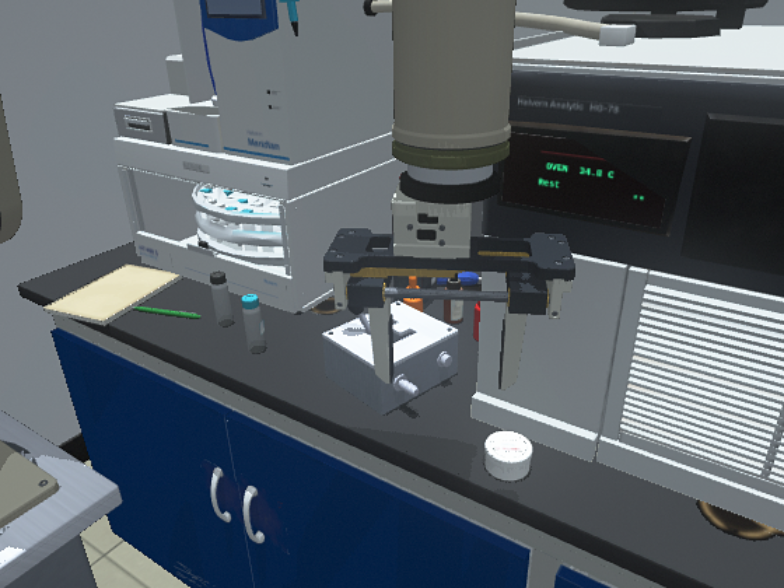

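View pics/top.png

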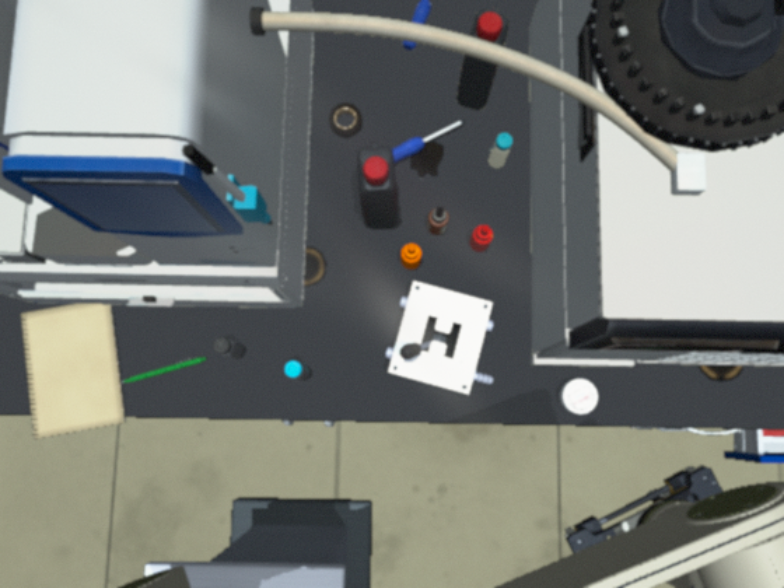

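The hose barb is on the near right: in the top view the long fitting is at about (485,378), and the short plug at (490,325). The lever is near left, at about (410,350). Next I'll fit the box pose from the white plate.

Run:
```python
from h import *
np.set_printoptions(precision=4,suppress=True)
s=snapshot('top'); t=snapshot('scene')
C=np.array([(388,373),(415,281),(493,299),(470,394)],np.float32)/1.4
g=cv2.cvtColor(s['image'],cv2.COLOR_RGB2GRAY)
C=cv2.cornerSubPix(g,C.reshape(-1,1,2).copy(),(3,3),(-1,-1),(3,30,.01))[:,0]
W=np.array([atz(s,c,.075) for c in C]);print(C*1.4);print(W)
c0=W.mean(0);e=(W[1]-W[0])+(W[2]-W[3]);l=(W[0]-W[3])+(W[1]-W[2])
print('centre',c0,'sizes',np.linalg.norm(W-np.roll(W,1,0),axis=1),'yaw',np.arctan2(e[1],e[0]),np.arctan2(-l[0],l[1]))
yaw=(np.arctan2(e[1],e[0])+np.arctan2(-l[0],l[1]))/2
R=np.array([[np.cos(yaw),-np.sin(yaw)],[np.sin(yaw),np.cos(yaw)]])
hs=pinpoint('scene','handle');ht=pinpoint('top','handle')
P=tri([ray(t,hs[0]['xy']),ray(s,ht[0]['xy'])]);print('handle',P,'in sel',R.T@(P-c0)[:2],R.T@(atz(s,ht[0]['xy'],.128)-c0)[:2])
m=masks_of('top','handle')
if m: 
  print(m[0]['conf'],m[0]['box']); v=np.argwhere(m[0]['mask']).mean(0)[::-1]; print(v,ht[0]['xy'],R.T@(atz(s,v,.13)-c0)[:2])
for n,q in dict(NL=(-.043,.039),L0=(0,.041),R0=(0,-.041),NR=(-.043,-.039)).items(): print(n,c0[:2]+R@q)
print('barb tip sel',R.T@(atz(s,pinpoint('top','hose_outlet_tip')[0]['xy'],.04)-c0)[:2])
for uv in((535,365),(548,345)): print('oven',atz(s,np.array(uv)/1.4,0),atz(s,np.array(uv)/1.4,.2))
print('oven foot from scene',atz(t,np.array((474,410))/1.4,0))
cv2.imwrite('pics/crop.png',cv2.resize(s['image'][180:300,250:400,::-1],None,fx=5,fy=5,interpolation=2))
o=observe();print(o['ee_pos'],o['time'])
```

```text
[[386.968  371.3787]
 [412.7411 279.6356]
 [492.2983 301.644 ]
 [468.1725 394.1932]]
[[ 0.4597 -0.2251  0.075 ]
 [ 0.6062 -0.2629  0.075 ]
 [ 0.5734 -0.3897  0.075 ]
 [ 0.4269 -0.3522  0.075 ]]
centre [ 0.5166 -0.3075  0.075 ] sizes [0.1312 0.1513 0.131  0.1512] yaw -0.25164807516932547 -0.25338799940603995
handle [ 0.4925 -0.2566  0.1291] in sel [-0.036   0.0432] [-0.0383  0.0449]
0.45 [285.1, 241.7, 308.0, 255.7]
[295.7605 249.1377] [290.4, 249.3] [-0.0351  0.0342]
NL [ 0.4847 -0.259 ]
L0 [ 0.5268 -0.2678]
R0 [ 0.5063 -0.3472]
NR [ 0.4652 -0.3345]
barb tip sel [-0.0524 -0.1022]
oven [ 0.4795 -0.4711  0.    ] [ 0.4657 -0.4323  0.2   ]
oven [ 0.5135 -0.4933  0.    ] [ 0.494  -0.4507  0.2   ]
oven foot from scene [ 0.5042 -0.4509  0.    ]
[ 0.2701 -0.5358  0.2406] 1.3
```

View pics/crop.png

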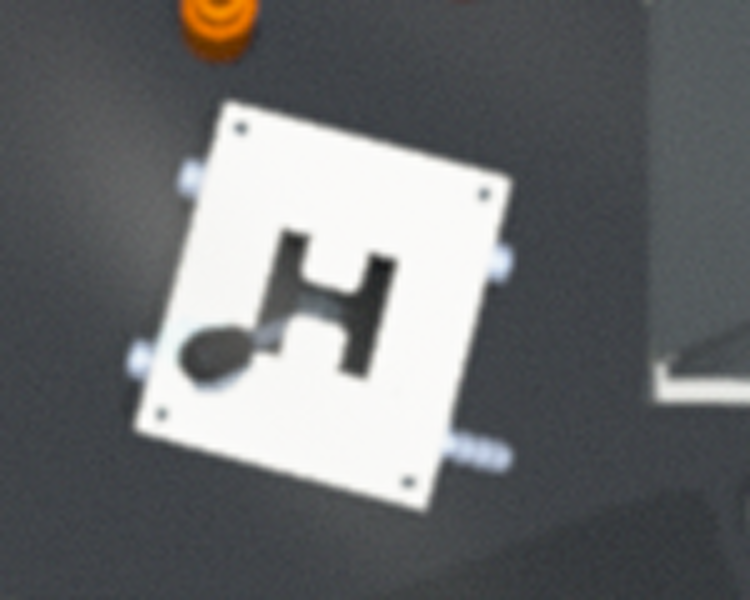

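The plate fit gives sizes of 131 x 151 mm, which matches the box, with yaw -0.2525. The handle is at about (-36, 42) in the selector frame. I'll move above it with the jaws along the selector's x.

Request:
jog_arm([
  [40,-18,0],
  [80,-37,0],
  [120,-55,0],
  [165,-75,0],
  [210,-96,0],
  [250,-115,0],
  [290,-133,0],
  [324,-149,0],
  [324,-149,0],
  [324,-149,0],
], turn=[-0.1,-0.2,-0.32,-0.45,-0.57,-0.7,-0.8,-0.85,-0.85,-0.85], jaw=56)

```text
time: 2.55
ee_pos: [0.4921, -0.2573, 0.2406]
tcp_rot: [2.485, 1.922, -0.001]
contact_force: [-0.3, 0.2, 0.1]
opening: 0.0562
grip_force: 0.0
```

```bash
cat >> h.py <<'E'
C0=np.array([.5166,-.3075]);Y=-.2525
RS=np.array([[np.cos(Y),-np.sin(Y)],[np.sin(Y),np.cos(Y)]])
def st():
    o=observe();R=cv2.Rodrigues(np.float64(o['tcp_rot']))[0]
    print('t',o['time'],'tcp',np.round(o['ee_pos'],4),'sel mm',np.round(1e3*RS.T@(np.array(o['ee_pos'][:2])-C0),1),'toolx sel ang',np.arctan2(R[1,0],R[0,0])-Y,'f',np.round(o['contact_force'],2),'open',o['opening'],o['grip_force'])
    return o
def handle(show=True):
    r=[];
    for c in('scene','top'):
        s=snapshot(c);p=pinpoint(c,'handle')
        if p: 
            r.append(ray(s,p[0]['xy']));q=atz(s,p[0]['xy'],.13);print(c,round(p[0]['conf'],2),'sel@.13',np.round(1e3*RS.T@(q[:2]-C0),1))
    if len(r)==2: q=tri(r);print('tri',np.round(1e3*RS.T@(q[:2]-C0),1),q[2])
E
python3 - <<'E'
from h import *
st();handle();s=snapshot('wrist');save(s,'w1.png');print(pinpoint('wrist','handle')[:1],observe()['qpos'])
E
```

```text
t 2.55 tcp [ 0.4921 -0.2573  0.2406] sel mm [-36.3  42.5] toolx sel ang 1.569103281037172 f [-0.31  0.18  0.11] open 0.05619856691310337 0.0
scene 0.6 sel@.13 [-46.9  41.4]
[{'xy': [279.7, 214.2], 'conf': 0.8}] [-5.74830844e-01  9.72305715e-03  1.61455330e+00 -9.79680033e-05
  1.51734352e+00 -3.19375378e-01]
```

View pics/w1.png

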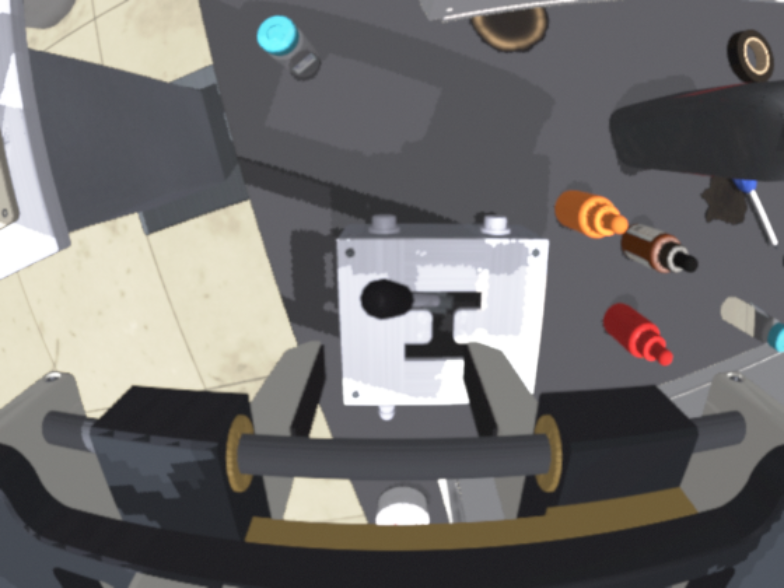

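The wrist view shows the handle at about (385,299), close to the jaw midline (about 395). I'll work out its position with the fisheye model.

```bash
cat >> h.py <<'E'
def wray(s,uv):
    R=cv2.Rodrigues(np.float64(s['rvec']))[0]; c=-R.T@np.float64(s['tvec']).ravel()
    v=np.array([(uv[0]-s['cx'])/s['fx'],(uv[1]-s['cy'])/s['fy']]);th=np.hypot(*v)
    d=np.append(v/max(th,1e-9)*np.sin(th),np.cos(th));return c,R.T@d
def whandle(z=.13):
    s=snapshot('wrist');
    for p in pinpoint('wrist','handle')[:1]:
        c,d=wray(s,p['xy']);q=c+d*(z-c[2])/d[2];print('wrist',round(p['conf'],2),'sel',np.round(1e3*RS.T@(q[:2]-C0),1))
    return s
E
python3 - <<'E'
from h import *
s=whandle(.129)
for uv in((350,253),(537,253),(357,395)):
  c,d=wray(s,np.array(uv)/1.4);q=c+d*(.075-c[2])/d[2];print(1e3*RS.T@(q[:2]-C0))
E
```

```text
wrist 0.57 sel [-39.4  37.8]
[-66.51339731  55.88128386]
[67.15654682 56.18781356]
[-65.07663542 -56.72727586]
```

Request:
jog_arm([
  [-3,-2,0],
  [-3,-2,30],
  [-3,-2,60],
  [-3,-2,80],
  [-3,-2,98],
  [-3,-2,98],
  [-3,-2,98],
], turn=[0,0,0,0,0,0,0])

```text
time: 3.82
ee_pos: [0.4902, -0.2597, 0.1436]
tcp_rot: [2.484, 1.921, 0.001]
contact_force: [0.2, -0.2, 0.4]
opening: 0.0558
grip_force: 0.0
```

Run:
```python
from h import *
st();handle();s=whandle(.129);save(s,'w2.png')
```

```text
t 3.825 tcp [ 0.4902 -0.2597  0.1436] sel mm [-37.5  39.7] toolx sel ang 1.569349528736887 f [ 0.23 -0.17  0.38] open 0.055827137812299234 0.0
scene 0.93 sel@.13 [-32.9  42.5]
wrist 0.58 sel [-37.8  40.1]
```

View pics/w2.png

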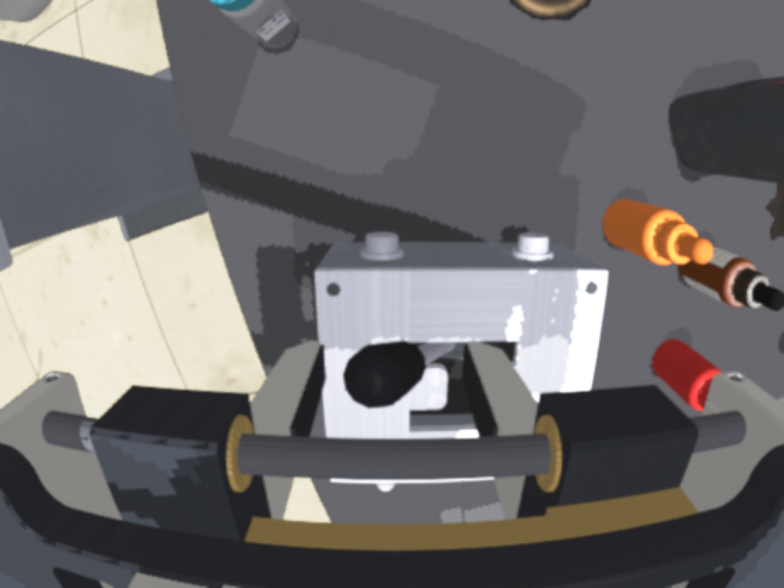

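The handle is between the jaws, at about (385,372) in the picture. I'll narrow the cage, push toward x=0, then centre by closing gently.

Request:
jog_arm([
  [0,0,0],
  [0,6,0],
  [0,12,0],
  [0,18,0],
  [0,24,0],
  [0,30,0],
  [0,34,0],
  [0,37.5,0],
  [0,37.5,0],
], turn=[0,0,0,0,0,0,0,0,0], jaw=40, newtons=5)

```text
time: 5.25
ee_pos: [0.5261, -0.2688, 0.1425]
tcp_rot: [2.485, 1.922, 0.0]
contact_force: [-1.7, 0.1, 0.1]
opening: 0.0403
grip_force: 0.5
```

Request:
jog_arm([
  [0,0,0],
  [0,0,0],
  [0,0,0],
  [0,0,0],
], turn=[0,0,0,0], jaw=25)

```text
time: 5.75
ee_pos: [0.5259, -0.2688, 0.1427]
tcp_rot: [2.485, 1.922, 0.0]
contact_force: [-1.9, 0.5, 0.8]
opening: 0.025
grip_force: 0.8
```

Run:
```python
from h import *
st();handle();s=whandle(.135)
```

```text
t 5.75 tcp [ 0.5259 -0.2688  0.1427] sel mm [-0.7 39.8] toolx sel ang 1.5692647312944736 f [-1.9   0.45  0.82] open 0.025017787090539905 0.8022547792643309
scene 0.7 sel@.13 [20.1 55.7]
wrist 0.56 sel [-2.3 39. ]
```

Request:
jog_arm([
  [0,0,0],
  [0,0,0],
  [0,0,0],
], turn=[0,0,0], jaw=50)

```text
time: 6.42
ee_pos: [0.526, -0.2688, 0.1426]
tcp_rot: [2.485, 1.922, 0.0]
contact_force: [-0.1, 0.4, -1.0]
opening: 0.0483
grip_force: 0.0
```

Request:
jog_arm([
  [0,0,0],
  [0,0,0],
  [0,0,0],
  [0,0,0],
  [0,0,0],
  [0,0,0],
  [0,0,0],
  [0,0,0],
  [0,0,0],
  [0,0,0],
], turn=[0.17,0.34,0.51,0.68,0.85,1.02,1.19,1.36,1.53,1.57])

```text
time: 7.68
ee_pos: [0.526, -0.2688, 0.1426]
tcp_rot: [3.116, -0.402, 0.0]
contact_force: [-0.1, 0.5, -0.4]
opening: 0.0498
grip_force: 0.0
```

Run:
```python
from h import *
st();s=whandle(.135);save(s,'w3.png')
```

```text
t 7.675 tcp [ 0.526  -0.2688  0.1426] sel mm [-0.6 39.8] toolx sel ang -0.003962146998962357 f [-0.14  0.52 -0.42] open 0.049840710077922845 0.0
wrist 0.93 sel [-2.8 39.5]
```

View pics/w3.png

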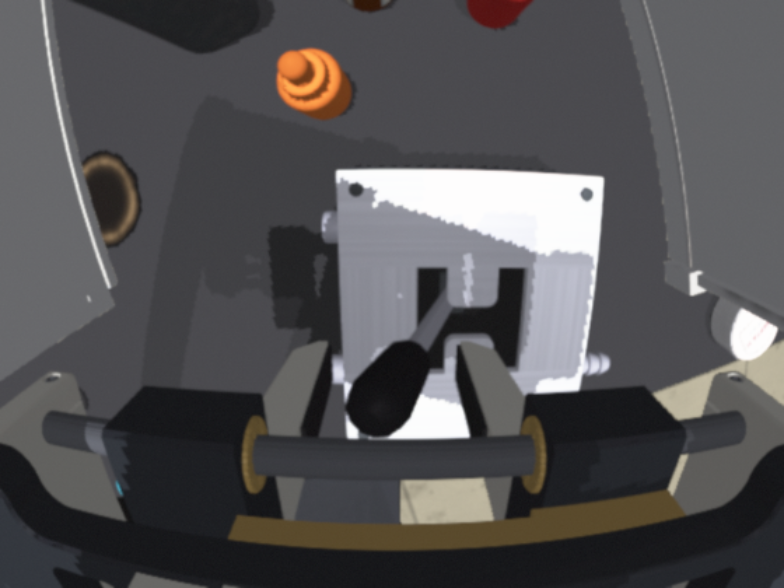

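The lever is inside the open jaws and lined up with the crossbar; the stem enters at about (445,310). I'll push it across.

Request:
jog_arm([
  [0,8,0],
  [0,18,0],
  [0,27,0],
  [0,36,0],
  [0,45,0],
  [0,54,0],
  [0,63,0],
  [0,72,0],
  [0,80,0],
  [0,80,0],
], turn=[0,0,0,0,0,0,0,0,0,0], jaw=44)

```text
time: 9.02
ee_pos: [0.5055, -0.3469, 0.1424]
tcp_rot: [3.116, -0.398, -0.001]
contact_force: [-0.2, -0.5, 0.2]
opening: 0.0441
grip_force: 0.0
```

Run:
```python
from h import *
st();s=whandle(.135)
```

```text
t 9.025 tcp [ 0.5055 -0.3469  0.1424] sel mm [ -1.  -40.9] toolx sel ang -0.001487488277754967 f [-0.21 -0.54  0.18] open 0.04413913105071863 0.015010707720648497
wrist 0.79 sel [ -3.3 -33.1]
```

Request:
jog_arm([
  [0,2,0],
  [0,4,0],
  [0,6,0],
  [0,6,0],
], turn=[0,0,0,0])

```text
time: 9.62
ee_pos: [0.5043, -0.352, 0.1425]
tcp_rot: [-3.116, 0.397, 0.0]
contact_force: [1.0, 1.2, -0.9]
opening: 0.0439
grip_force: 0.8
```

Run:
```python
from h import *
st();s=whandle(.135);save(s,'w4.png')
```

```text
t 9.625 tcp [ 0.5043 -0.352   0.1425] sel mm [ -0.8 -46.2] toolx sel ang -0.0007000604952700495 f [ 0.96  1.23 -0.86] open 0.0438977981395182 0.7519373903051019
wrist 0.64 sel [ -1.8 -39.6]
```

View pics/w4.png

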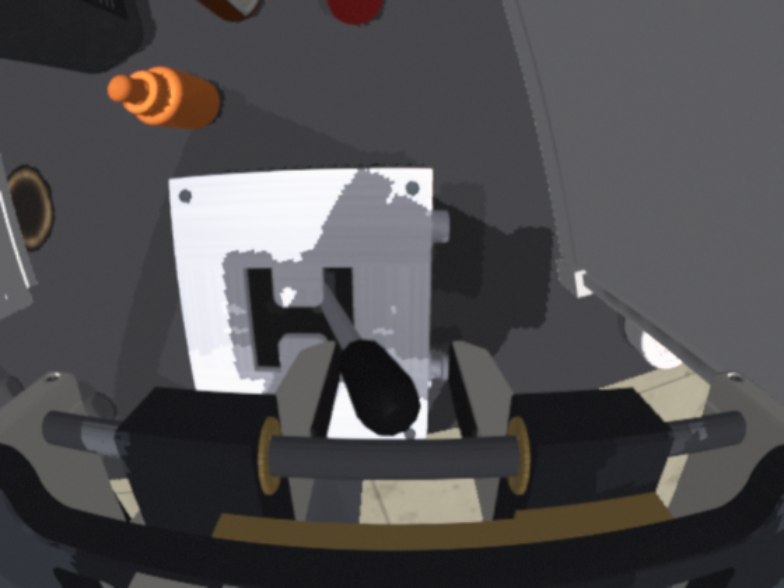

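The lever now stands in the right leg, with the stem at about (335,300). I'll nudge it, recentre, open and turn back.

Request:
jog_arm([
  [0,1.5,0],
  [0,1.5,0],
  [0,-5,0],
  [0,-5,0],
], turn=[0,0,0,0])

```text
time: 10.22
ee_pos: [0.5059, -0.3469, 0.1429]
tcp_rot: [3.116, -0.396, 0.001]
contact_force: [-0.1, 0.5, -0.4]
opening: 0.044
grip_force: 0.0
```

Request:
jog_arm([
  [0,0,0],
  [0,0,0],
  [0,0,0],
], turn=[0,0,0], jaw=52)

```text
time: 10.6
ee_pos: [0.5056, -0.3472, 0.1427]
tcp_rot: [3.116, -0.397, 0.0]
contact_force: [0.1, -0.2, -0.4]
opening: 0.0519
grip_force: 0.0
```

Request:
jog_arm([
  [0,0,0],
  [0,0,0],
  [0,0,0],
  [0,0,0],
  [0,0,0],
  [0,0,0],
  [0,0,0],
  [0,0,0],
  [0,0,0],
  [0,0,0],
], turn=[-0.17,-0.34,-0.51,-0.68,-0.85,-1.02,-1.19,-1.36,-1.53,-1.57])

```text
time: 11.85
ee_pos: [0.5056, -0.3473, 0.1426]
tcp_rot: [-2.482, -1.926, 0.0]
contact_force: [-0.4, 0.0, -0.6]
opening: 0.052
grip_force: 0.0
```

Run:
```python
from h import *
st();s=whandle(.135)
```

```text
t 11.85 tcp [ 0.5056 -0.3473  0.1426] sel mm [ -0.7 -41.2] toolx sel ang 1.5724533544764623 f [-0.44  0.03 -0.58] open 0.05198881784584043 0.0
wrist 0.72 sel [ -1.5 -41.5]
```

Request:
jog_arm([
  [0,-4,0],
  [0,-10,0],
  [0,-16,0],
  [1,-22,0],
  [1,-28,0],
  [1,-34,0],
  [1,-40,0],
  [1,-43,0],
  [1,-43,0],
], turn=[0,0,0,0,0,0,0,0,0], jaw=44)

```text
time: 13.08
ee_pos: [0.464, -0.3353, 0.1426]
tcp_rot: [-2.485, -1.922, 0.0]
contact_force: [0.1, -0.0, -0.8]
opening: 0.0439
grip_force: 0.3
```

Run:
```python
from h import *
st();s=whandle(.13)
```

```text
t 13.075 tcp [ 0.464  -0.3353  0.1426] sel mm [-44. -40.] toolx sel ang 1.569182938272763 f [ 0.1  -0.01 -0.85] open 0.043903684238429115 0.27597728854743764
wrist 0.66 sel [-33.4 -40.7]
```

Creep on until the force shows the slot's end.

Request:
jog_arm([
  [0,-2,0],
  [0,-4,0],
  [0,-5,0],
  [0,-5,0],
], turn=[0,0,0,0])

```text
time: 13.68
ee_pos: [0.4594, -0.3341, 0.1427]
tcp_rot: [2.485, 1.922, 0.0]
contact_force: [1.9, -0.3, 0.1]
opening: 0.0443
grip_force: 0.7
```

Request:
jog_arm([
  [0,-1,0],
  [0,-2,0],
  [0,-2,0],
], turn=[0,0,0])

```text
time: 14.05
ee_pos: [0.4574, -0.3336, 0.1426]
tcp_rot: [-2.485, -1.922, 0.0]
contact_force: [1.7, -1.0, -1.7]
opening: 0.0442
grip_force: 0.7
```

Run:
```python
from h import *
st();s=whandle(.128)
```

```text
t 14.05 tcp [ 0.4574 -0.3336  0.1426] sel mm [-50.8 -40.1] toolx sel ang 1.5692335305586718 f [ 1.73 -1.02 -1.72] open 0.04416747190711764 0.7298144133528695
wrist 0.72 sel [-41.6 -41.9]
```

Request:
jog_arm([
  [0,-1,0],
  [0,-2,0],
  [0,-2,0],
], turn=[0,0,0])

```text
time: 14.52
ee_pos: [0.4556, -0.3331, 0.1427]
tcp_rot: [2.485, 1.922, 0.0]
contact_force: [2.8, -0.2, -1.2]
opening: 0.044
grip_force: 1.2
```

Run:
```python
from h import *
st();s=whandle(.128)
```

```text
t 14.525 tcp [ 0.4556 -0.3331  0.1427] sel mm [-52.6 -40.1] toolx sel ang 1.5692741656120144 f [ 2.78 -0.19 -1.17] open 0.04400074713305907 1.2449165910948068
wrist 0.94 sel [-42.2 -41.5]
```

It's home, at about (-42,-41) against the nominal (-43,-39). I'll back off, open and lift.

Request:
jog_arm([
  [0,5,0],
  [0,6,0],
  [0,6,0],
  [0,6,0],
], turn=[0,0,0,0], jaw=64)

```text
time: 15.12
ee_pos: [0.4612, -0.3346, 0.1425]
tcp_rot: [-2.485, -1.922, 0.0]
contact_force: [0.4, 0.2, 0.5]
opening: 0.0642
grip_force: 0.0
```

Request:
jog_arm([
  [0,0,-20],
  [0,0,-45],
  [0,0,-75],
  [0,0,-100],
  [0,0,-110],
  [0,0,-110],
], turn=[0,0,0,0,0,0])

```text
time: 15.88
ee_pos: [0.4617, -0.335, 0.2539]
tcp_rot: [2.483, 1.921, 0.001]
contact_force: [0.3, -0.8, -0.2]
opening: 0.0641
grip_force: 0.0
```

Run:
```python
from h import *
st();s=whandle(.128);save(s,'w5.png')
```

```text
t 15.875 tcp [ 0.4617 -0.335   0.2539] sel mm [-46.3 -40.4] toolx sel ang 1.5692194770173926 f [ 0.27 -0.81 -0.18] open 0.0640863889150667 0.0
wrist 0.61 sel [-42.1 -40.1]
```

View pics/w5.png

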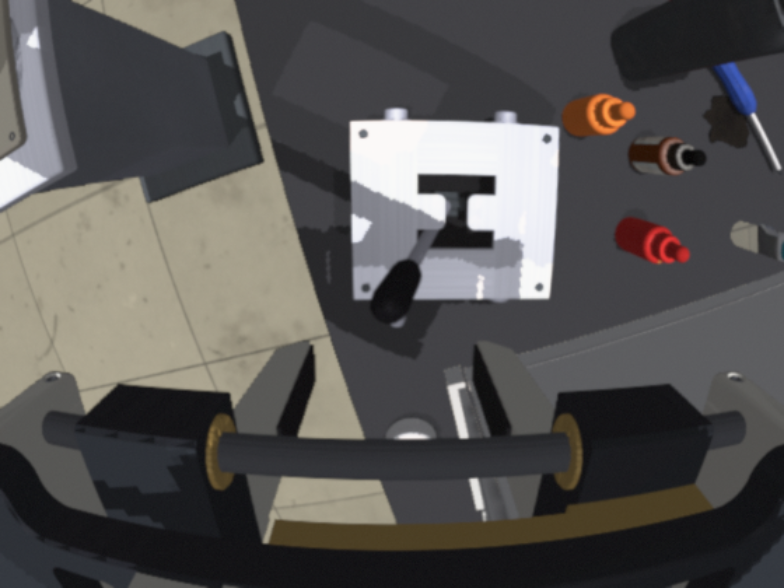

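The lever is home in the near right slot, with the handle at about (395,292) and the barb showing just beyond it at (397,320). The gripper is clear of everything.

```bash
python3 -c "
from workcell import *
print(finish_job())"
```

```text
the job is handed in; nothing more can be done
None
```

The lever is in the near right slot beside the hose barb, measured about 1–2 mm from fully home; the arm touched nothing but the lever (wrist force at most about 3 N in the readings), and I handed the job in at about 16 s, with no verdict returned.

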